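Index a welded filter carrier out with three lever strokes and unload it

TASK

Push the black lever of the weld feeder fully down and let it come fully up again, exactly three times, so that the carrier with the white filter cap travels out from under the blue weld head to the unloading place. Then squeeze the carrier's two orange side buttons together to free its latch, lift it out, and set it down gently, standing upright, in the green tray; leave the lever up, the slide where the three strokes put it, and everything else undisturbed.

Things in the scene. Friction and masses are not known exactly. Their poses are not given: they have to be found in the camera images.
- feeder: fixed weld feeder: cream base, own x -55 to 55 mm, y -130 to 240 mm, 48 mm high; origin on the table, turned by its yaw. The blue weld head covers y 50 to 240 mm (horn 167 mm, blue box 210 to 340 mm above the table). The slide runs along its -y axis; the lever sticks out past its -y end.
- index_lever (a joint): angle of the sprung lever: 0 = fully up (rest), 0.5 rad = down at its stop; springs back by itself. A full stroke moves the slide one 45 mm step through a ratchet; the slide never comes back. The end of the stroke does the positioning: go to the stop, then let it up fully, or the next step is not picked up. Takes 4 N to start, 8 to 12 N near the bottom.
- lever_pad (a point): centre of the top face of the lever's black paddle, 44 mm (feeder x) by 40 mm. The hinge axis lies along feeder x, at feeder y = -140 mm, 85 mm above the table; the paddle is 105 mm from it towards feeder -y. The arm points 0.25 rad above level at rest and 0.25 rad below at the stop, so the paddle goes about 52 mm nearly straight down.
- carriage (a joint): travel of the steel slide along feeder -y: 0 = under the weld head, 0.045 per lever stroke, 0.135 = unloading place (after three strokes). A fourth stroke would take it too far.
- carrier_center (a point): centre of the carrier, half-way up: grey block 42 (own x) by 64 mm, 88 mm high with its white cap, 0.2 kg. Orange buttons on its two x sides: 26 mm wide, 24 tall, centred 2 mm above this point, 60 mm over both, 46 squeezed; lift it by them, squeezed. In the feeder its x is the feeder's x, this point is 108 mm above the table, rails beside it reach 78 mm, and its latch toes hold it down.
- button_front (a joint): travel inward of the orange button on the carrier's -x side: 0 = out, 0.007 = fully in; spring 2 N to 5.5 N; latch free above 0.006
- button_back (a joint): the same for the button on the carrier's +x side
- green_tray: fixed green open tray, 120 mm (x) by 140 mm (y), 25 mm high, walls and floor 5 mm; empty. Origin at the centre of its underside, on the table
- red_tray: fixed red tray of the same size for rejects, occupied; not to be used
- reject_center (a point): centre of the rejected carrier (yellow cap) that stands in the red tray, 44 mm above its foot; leave alone
- roll: white roll 110 mm across, 110 mm high, standing at the back left of the table; origin under its centre; leave alone
- bottle: clear bottle 60 mm across, 160 mm high, behind the feeder; origin under its centre; leave alone
- cup: blue cup 72 mm across, 90 mm high; origin under its centre; leave alone
- screwdriver: screwdriver, 190 mm long, lying on the table; leave alone
- wrench: wrench, 170 mm long, lying on the table; leave alone
There are look-alikes about, which are no part of the job. There is more than one size of the green_tray; the one meant has the size given above.

How it is judged:
On the way, in this order (a step that is already met when the one before it is completed fails the run):
1. first stroke: lever pressed to its stop, slide one step on (value of joint index_lever above 0.45 rad and value of joint carriage between 0.037 and 0.055 m), for 0.05 s.
2. lever let fully up (value of joint index_lever below 0.04 rad), for 0.05 s.
3. second stroke (value of joint index_lever above 0.45 rad and value of joint carriage between 0.082 and 0.1 m), for 0.05 s.
4. lever let fully up (value of joint index_lever below 0.04 rad), for 0.05 s.
5. third stroke (value of joint index_lever above 0.45 rad and value of joint carriage between 0.127 and 0.145 m), for 0.05 s.
6. lever let fully up (value of joint index_lever below 0.04 rad), for 0.05 s.
7. both side buttons squeezed in while the carrier still stands on the slide (value of joint each of button_front, button_back above 0.005 m and z of carrier_center in the frame of feeder below 0.116 m), for 0.05 s.
8. carrier lifted clear of the slide (z of carrier_center in the frame of feeder above 0.135 m), for 0.05 s.
At the end, for the whole second after the job is handed in: Carrier upright (0.1 rad) on the green tray's floor (centre within 40 mm of the tray's middle in x, 50 mm in y, 42 to 56 mm above the table), released, both buttons sprung out (under 3 mm); lever up (below 0.04 rad); slide at the third step (123 to 147 mm) (x of carrier_center in the frame of green_tray between -0.04 and 0.04 m and y of carrier_center in the frame of green_tray between -0.05 and 0.05 m and height (world z) of carrier_center between 0.042 and 0.056 m and angle between carrier_center's own z axis and vertical below 0.1 rad and value of joint each of button_front, button_back below 0.003 m and value of joint index_lever below 0.04 rad and value of joint carriage between 0.123 and 0.147 m); the robot touches nothing.
It fails at once if the slide is indexed past the third step (value of joint carriage above 0.155 m).
It fails at once if the carrier is dropped or thrown (linear speed of carrier above 0.6 m/s and contact force between the fingers and carrier below 0.3 N).
It fails at once if the rejected carrier is disturbed (distance of reject_center from where it was at the start of the episode above 0.02 m).
It fails at once if a bystander is disturbed (distance of any of roll, bottle, cup, screwdriver, wrench from where it was at the start of the episode above 0.03 m).
It also fails if it takes over 64 s, if anything falls off the work surface, if the arm or the gripper's body presses on something with over 40 N, if the wrist force passes 120 N, or if a joint passes its speed limit or range.

ROBOT

A 6-joint arm with a two-finger parallel gripper is mounted at the origin on the work surface. World frame = base frame: x ahead of the robot, y to its left, z up, the work surface at z = 0. Lengths are in m, angles in rad, forces in N, time in s.
With the tool pointing down it reaches from about 0.375 to 0.975 m from the base axis. Payload 3.8 kg.
Tool frame: the origin (TCP) lies at the very end of the fingers, on their centre line; the grasp point (between the pads) lies 19 mm behind it (bot.grip_point_offset is the distance from the TCP to the grasp point, in m); z points along the fingers, x is the direction in which the jaws open and shut, and the axes are right-handed (so a half turn about z gives the same grasp; the last joint's range is limited). The gripper opens to 85 mm and grips with 20 to 120 N. Pads are 22 mm wide; open, the fingers measure 114 mm over their backs; the gripper's body (76 mm by 85 mm) begins 54 mm behind the grasp point. The pads swing forward as they close: fully open they stand 13 mm farther back than shut.
Start: joints at [1.131, 0.264, 1.604, -0, 1.274, -0.037], TCP at [0.265, 0.621, 0.231] pointing down, gripper open.
Joint ranges: [-2.63, 2.63], [-0.94, 2.18], [0.31, 2.57], [-1.31, 4.45], [0, 2.66], [-2.55, 2.55]. Speed limits (rad/s): [2.57, 2.57, 3.14, 3.14, 3.14, 3.14].

INTERFACE

Orientations are given as a rotation vector (axis times angle).
In Python, from workcell import bot, read_camera gives the robot as it stands.
- The arm moves only by the tool arm_command, never from a script. Its argument "rows" is a list of rows, each an object with "delta_rot": the turn, a rotation vector about the tool's x, y, z in rad, a list of three; "xyz": the shift along the tool's x, y, z in m, a list of three; "gripper": the finger opening in m, from 0 to 0.0854. A call has 1 to 12 rows; each row shifts and turns the commanded pose from where the row before left it, along the tool's axes as they then stand; what a row does not reach is not made up. A row lasts 1/10 s, in which the tool goes at most 50 mm and 8.59 degrees, less where a joint would pass 70% of its speed; a pose out of reach is approached as far as the arm can. A call is refused whole if a number of a shift passes 0.05 or a number of a turn 0.15, either way. A call with a gripper value outside its range is refused whole. The fingers move at their own pace and stop on an object; "force" is the grip in N (left out, the last holds). Time passes only in rows, so rows that do not move let the fingers close. It gives the time, the measured TCP pose, the force and the opening at its end, in the units of the state.
- bot.read_state(): the state, without advancing time (a new reading comes with each control period).
- read_camera(name): name is "side" or "top"; returns a dict with "pixels" (384x512x3 uint8, red, green, blue), "range_z" (384x512 float32, m along the optical axis (not along the pixel's ray), 0 where there is no reading), "intrinsics" (3x3 intrinsics, pixels), "dist_coeffs" ([k1, k2, p1, p2, k3] as OpenCV has them; the pictures are not rectified), "camera_from_world" (4x4, takes a point from world to camera coordinates). Camera axes: x right, y up, looking along -z (the intrinsics and any distortion apply to the point x, -y, -z); pixel columns grow to the right and rows downward; lengths in m; the calibration is good to about 2 mm. A picture is of the moment at which its call begins.
- bot.finish_job(): hands the job in, once; it reports no verdict.
The state is a dict: "time": time; "q": joint angles; "joint_vel": joint speeds; "joint_torque": joint torques, N m; "tool_pos": TCP position; "tcp_rot": TCP orientation; "wrist_force": force on the tool from outside, world axes, zero at the start; "torque": the same for the moment, N m; "width": opening from 0.0 (shut) to 1.0 (fully open).
Only numpy, scipy, OpenCV 4.12 (cv2) and the standard library are available. Lean on these libraries where they do the work, as an engineer would, in place of code of your own. Each camera call takes 0.05 s, during which the arm holds its last target.

## Working session

There is one attempt and no reset: what is moved stays moved. The work goes in short steps, Python scripts to look and compute and a tool call to move; the robot and the scene stay as the last step left them, time stands still between calls to the robot, and variables do not carry over. Pictures are saved under pics/ and viewed, and the job is handed in when it is done.

Besides the shell and the picture viewer there is one more tool, called as name(argument=value, ...), one argument or row to a line, values as JSON. arm_command: Moves the arm, as the interface text tells. Its arguments: {"type":"object","properties":{"rows":{"type":"array","items":{"type":"object","properties":{"delta_rot":{"type":"array","items":{"type":"number"}},"xyz":{"type":"array","items":{"type":"number"}},"gripper":{"type":"number"}}}},"force":{"type":"number"}},"required":["rows"]}

```bash
mkdir -p pics; ls; cat > h.py <<'E'
import numpy as np, cv2
from workcell import bot, read_camera
def snap(n,f):
    c=read_camera(n); cv2.imwrite('pics/'+f,c['pixels'][:,:,::-1]); np.savez('pics/'+f+'.npz',**c); return c
def load(f): return dict(np.load('pics/'+f+'.npz'))
def world(c,u,v,z=None):
    """pixel -> world, with plane z or the range image"""
    p=cv2.undistortPoints(np.array([[[u,v]]],float),c['intrinsics'],c['dist_coeffs'])[0,0]
    d=np.array([p[0],-p[1],-1.]); M=np.linalg.inv(c['camera_from_world'])
    R=M[:3,:3];o=M[:3,3]
    if z is None:
        r=c['range_z'][int(round(v)),int(round(u))]; return o+R@(d*r)
    w=R@d; return o+w*(z-o[2])/w[2]
def cloud(c):
    h,w=c['range_z'].shape
    uu,vv=np.meshgrid(np.arange(w),np.arange(h))
    p=cv2.undistortPoints(np.stack([uu,vv],-1).reshape(-1,1,2).astype(float),c['intrinsics'],c['dist_coeffs'])[:,0]
    r=c['range_z'].reshape(-1,1)
    P=np.c_[p[:,0],-p[:,1],-np.ones(len(p))]*r
    M=np.linalg.inv(c['camera_from_world'])
    return (P@M[:3,:3].T+M[:3,3]).reshape(h,w,3)
def proj(c,P):
    q=c['camera_from_world']@np.r_[P,1]; q=q[:3]*[1,-1,-1]
    return cv2.projectPoints(q.reshape(1,1,3),np.zeros(3),np.zeros(3),c['intrinsics'],c['dist_coeffs'])[0][0,0]
E
python3 - <<'E'
from h import *
for n in('top','side'):
    c=snap(n,n+'0.png'); M=np.linalg.inv(c['camera_from_world']); print(n,M[:3,3],-M[:3,2])
s=bot.read_state();print(s, bot.grip_point_offset)
E
```

```text
pics
top [0.33113275 0.02707179 1.41958838] [ 0.12300509  0.00440236 -0.99239628]
side [ 0.17520637 -0.88923311  1.04278299] [ 0.22481066  0.67769134 -0.700139  ]
{'time': 0.1, 'q': array([ 1.13113157e+00,  2.64728967e-01,  1.60525785e+00, -2.22301421e-05,
        1.27371006e+00, -3.69447830e-02]), 'joint_vel': array([-0.00025961, -0.00093661, -0.00247809, -0.00064213,  0.00056829,
       -0.00036491]), 'joint_torque': array([ 4.61293675e-04, -5.16706645e+01, -3.68590629e+01, -8.19241268e-05,
        6.20525389e-03, -2.05960833e-05]), 'tool_pos': array([0.26429659, 0.62037288, 0.23004104]), 'tcp_rot': array([ 2.61991609,  1.73165981, -0.0028045 ]), 'wrist_force': array([ 0.38287701, -1.22741512, -0.14285116]), 'torque': array([ 0.00976808, -0.00659125, -0.00663056]), 'width': 0.9987643397363595} 0.0187
```

View pics/top0.png

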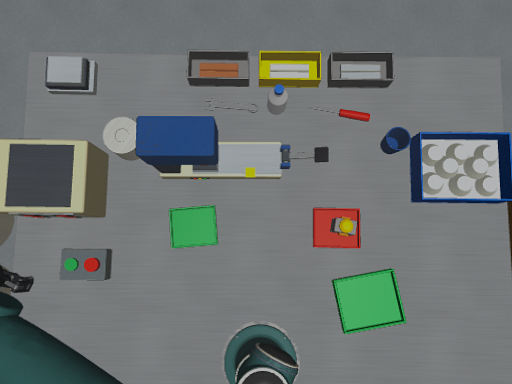

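View pics/side0.png

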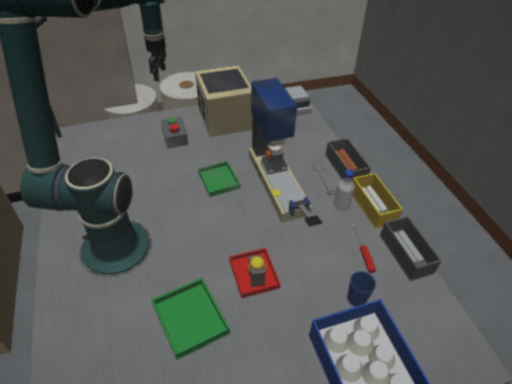

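The top view has image up = world +x and left = +y. The paddle is at about (321,155), the feeder base at (160–285,140–180), and the green trays at (193,227) and (368,300). Next I'll measure positions.

```bash
python3 - <<'E'
from h import *
c=load('top0.png'); W=cloud(c); hsv=cv2.cvtColor(c['pixels'],cv2.COLOR_RGB2HSV)
def rect(m,name,zp):
    n,l,st,ce=cv2.connectedComponentsWithStats(m.astype(np.uint8))
    for i in range(1,n):
        if st[i,4]<60: continue
        cn=np.argwhere(l==i)[:,::-1]
        P=np.array([world(c,u,v,zp)[:2] for u,v in cn])
        r=cv2.minAreaRect((P*1000).astype(np.float32)); zz=W[l==i][:,2]
        print(name,st[i],'rect mm',np.round(r[0]),np.round(r[1],1),round(r[2],1),'z',np.round(np.percentile(zz,[5,50,95]),3))
H,S,V=hsv[...,0],hsv[...,1],hsv[...,2]
rect((H>50)&(H<75)&(S>120),'green',0.025)
rect(((H<5)|(H>175))&(S>150),'red',0.025)
# paddle
m=np.zeros(H.shape,bool); m[140:170,305:335]=1
m&=(V<60); print(m.sum()); rect(m,'paddle',0.111)
print(np.round(np.median(W[m],0),4))
# base cream, by height
m=np.zeros(H.shape,bool); m[130:190,150:300]=1
for v in range(136,186,3): print(v,np.round(W[v,[165,190,225,240,260,275,285,292]].reshape(-1,3)[:,2],3))
E
```

```text
green [ 169  205   49   43 1813] rect mm [393. 208.] [119.1 139.6] 5.7 z [0.001 0.007 0.027]
green [ 64 258  14  13 133] rect mm [277. 568.] [36.5 35.8] 29.6 z [0.067 0.073 0.078]
green [ 332  269   74   65 3509] rect mm [ 181. -318.] [158.8 187.3] 11.8 z [0.003 0.008 0.035]
red [339 109  31  12 229] rect mm [ 748. -285.] [93.9 24.3] 79.8 z [0.016 0.023 0.03 ]
red [ 313  208   47   40 1395] rect mm [ 395. -226.] [139.4 118.1] 89.8 z [0.001 0.007 0.028]
red [ 84 258  16  14 173] rect mm [276. 507.] [38.2 44.5] 0.5 z [0.072 0.081 0.085]
187
paddle [315 147  13  15 187] rect mm [ 604. -169.] [34.8 41.8] 89.9 z [0.113 0.119 0.126]
[ 0.6012 -0.1675  0.1193]
136 [ 0.339  0.342  0.     0.001  0.003 -0.     0.002  0.003]
139 [ 0.34   0.34  -0.003 -0.     0.002 -0.003  0.001  0.002]
142 [ 0.339  0.343  0.047  0.052  0.048  0.048 -0.     0.004]
145 [ 0.338  0.343  0.055  0.053  0.049  0.058  0.103 -0.003]
148 [ 0.345  0.344  0.049  0.052  0.052  0.055  0.095 -0.003]
151 [0.339 0.339 0.055 0.052 0.048 0.047 0.097 0.001]
154 [0.34  0.337 0.051 0.057 0.049 0.054 0.1   0.097]
157 [0.319 0.318 0.053 0.051 0.049 0.051 0.101 0.094]
160 [0.278 0.278 0.054 0.056 0.053 0.048 0.095 0.   ]
163 [ 0.239  0.231  0.047  0.057  0.051  0.051  0.101 -0.004]
166 [ 0.162  0.046  0.057  0.052  0.055  0.05   0.099 -0.004]
169 [ 0.118  0.047  0.052  0.054  0.053  0.059 -0.002 -0.005]
172 [ 0.067  0.05   0.052  0.052  0.056  0.055 -0.003 -0.   ]
175 [0.05  0.049 0.047 0.051 0.045 0.048 0.    0.001]
178 [ 0.004  0.02   0.017  0.008  0.012  0.012 -0.002  0.002]
181 [ 0.003  0.001  0.003  0.     0.005  0.006  0.005 -0.004]
184 [ 0.005  0.005  0.008  0.005 -0.002  0.     0.001  0.005]
```

```bash
python3 - <<'E'
import cv2
a=cv2.imread('pics/top0.png')[105:190,125:335]; cv2.imwrite('pics/topz.png',cv2.resize(a,None,fx=3.8,fy=3.8,interpolation=cv2.INTER_CUBIC))
a=cv2.imread('pics/side0.png')[70:235,225:335]; cv2.imwrite('pics/sidez.png',cv2.resize(a,None,fx=3.6,fy=3.6,interpolation=cv2.INTER_CUBIC))
E
```

```text
(no output)
```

View pics/topz.png

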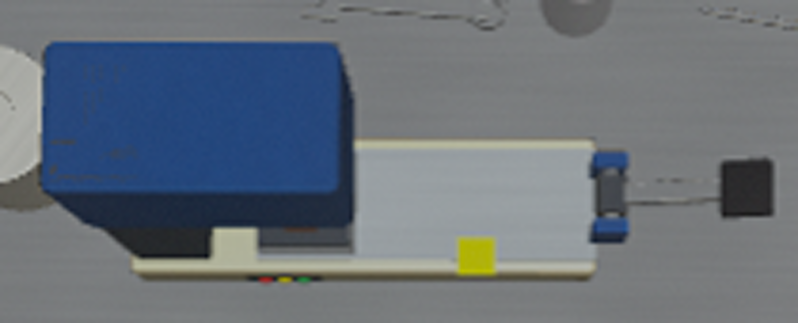

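View pics/sidez.png

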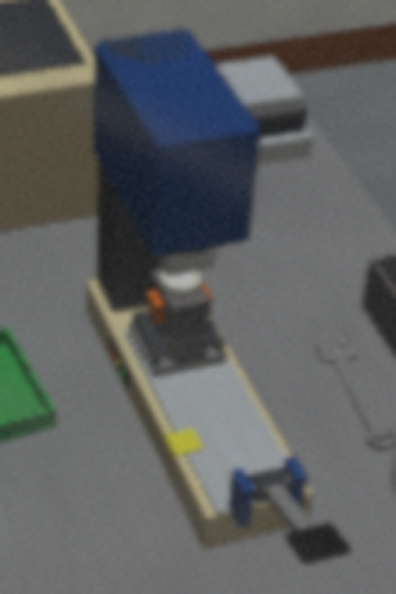

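```bash
python3 - <<'E'
from h import *
c=load('top0.png'); W=cloud(c); px=c['pixels'].astype(int)
# near edge: from range (z>0.035 last row) ; far edge first row
def edge(cols,lo,hi,first):
    P=[]
    for u in cols:
        col=W[lo:hi,u,2]; k=np.where((col>0.03)&(col<.075))[0]
        v=lo+(k[0]-.5 if first else k[-1]+.5); P.append(world(c,u,v,0.048)[:2])
    return np.array(P)
for nm,P in(('near',edge(range(168,280,4),165,185,False)),('far',edge(range(222,280,4),132,150,True))):
    f=np.polyfit(P[:,1],P[:,0],1); r=P[:,0]-np.polyval(f,P[:,1]); print(nm,'x=%.4f + %.4f y'%(f[1],f[0]),'res',r.std(), P[:,1].min(),P[:,1].max())
# -y end
P=[]
for v in range(146,177,3):
    k=np.where(W[v,265:300,2]>0.03)[0]; 
    # color edge cream/grey
    P.append(world(c,265+k[-1]+.5,v,0.048)[:2])
print(np.round(P,4))
m=(px.sum(2)<120); m[:,:314]=0;m[:,330:]=0;m[:146]=0;m[164:]=0
v,u=np.nonzero(m); print(u.mean(),v.mean(),u.min(),u.max(),v.min(),v.max(), world(c,u.mean(),v.mean(),.113))
E
```

```text
near x=0.5432 + -0.0151 y res 0.0016410823262845878 -0.04174806372029592 0.28483548700193423
far x=0.6564 + -0.0133 y res 1.1937912098079886e-05 -0.04700741490723184 0.1241188630448008
[[ 0.6403 -0.0852]
 [ 0.631  -0.0822]
 [ 0.6217 -0.0853]
 [ 0.6127 -0.1127]
 [ 0.6035 -0.1127]
 [ 0.5939 -0.0854]
 [ 0.5846 -0.0855]
 [ 0.5753 -0.0825]
 [ 0.5658 -0.0583]
 [ 0.5566 -0.0583]
 [ 0.5474 -0.0584]]
317.89285714285717 156.32142857142858 315 327 148 161 [ 0.59615107 -0.15923647  0.113     ]
```

arm_command(
  rows=[
    {"delta_rot": [0,0,0.144],"xyz": [0,0,-0.005],"gripper": 0},
    {"delta_rot": [0,0,0.144],"xyz": [0,0,-0.005],"gripper": 0},
    {"delta_rot": [0,0,0.144],"xyz": [0,0,-0.005],"gripper": 0},
    {"delta_rot": [0,0,0.144],"xyz": [0,0,-0.005],"gripper": 0},
    {"delta_rot": [0,0,0.144],"xyz": [0,0,-0.005],"gripper": 0},
    {"delta_rot": [0,0,0.144],"xyz": [0,0,-0.005],"gripper": 0},
    {"delta_rot": [0,0,0.144],"xyz": [0,0,0],"gripper": 0},
    {"delta_rot": [0,0,0.144],"xyz": [0,0,0],"gripper": 0},
    {"delta_rot": [0,0,0],"xyz": [0,0,0],"gripper": 0},
  ],
)

```text
time: 1.0
tool_pos: [0.2645, 0.6207, 0.2606]
tcp_rot: [3.14, 0.025, -0.001]
wrist_force: [0.9, -0.4, -0.2]
width: -0.002
```

arm_command(
  rows=[
    {"xyz": [0.01,0.04,0]},
    {"xyz": [0.01,0.04,0]},
    {"xyz": [0.011,0.04,0]},
    {"xyz": [0.011,0.04,0]},
    {"xyz": [0.011,0.04,0]},
    {"xyz": [0.011,0.04,0]},
    {"xyz": [0.011,0.04,0]},
    {"xyz": [0.011,0.04,0]},
    {"xyz": [0.008,0.04,0]},
    {"xyz": [0.008,0.04,0]},
    {"xyz": [0.008,0.04,0]},
  ],
)

```text
invalid input
```

arm_command(
  rows=[
    {"xyz": [0.009,0.04,0]},
    {"xyz": [0.009,0.04,0]},
    {"xyz": [0.009,0.04,0]},
    {"xyz": [0.009,0.04,0]},
    {"xyz": [0.009,0.04,0]},
    {"xyz": [0.02,0.03,0]},
    {"xyz": [0.03,0.03,0]},
    {"xyz": [0.03,0.03,0]},
    {"xyz": [0.03,0.03,0]},
    {"xyz": [0.03,0.03,0]},
    {"xyz": [0.02,0.0,0]},
  ],
)

```text
invalid input
```

arm_command(
  rows=[
    {"xyz": [0,0,0]},
  ],
)

```text
invalid input
```

arm_command(
  rows=[
    {"delta_rot": [0,0,0],"gripper": 0,"xyz": [0.01,0.04,0]},
    {"delta_rot": [0,0,0],"gripper": 0,"xyz": [0.01,0.04,0]},
    {"delta_rot": [0,0,0],"gripper": 0,"xyz": [0.011,0.04,0]},
    {"delta_rot": [0,0,0],"gripper": 0,"xyz": [0.011,0.04,0]},
    {"delta_rot": [0,0,0],"gripper": 0,"xyz": [0.011,0.04,0]},
    {"delta_rot": [0,0,0],"gripper": 0,"xyz": [0.011,0.04,0]},
    {"delta_rot": [0,0,0],"gripper": 0,"xyz": [0.011,0.04,0]},
    {"delta_rot": [0,0,0],"gripper": 0,"xyz": [0.011,0.04,0]},
    {"delta_rot": [0,0,0],"gripper": 0,"xyz": [0.008,0.04,0]},
    {"delta_rot": [0,0,0],"gripper": 0,"xyz": [0.008,0.04,0]},
    {"delta_rot": [0,0,0],"gripper": 0,"xyz": [0.008,0.04,0]},
  ],
)

```text
time: 2.1
tool_pos: [0.3814, 0.1812, 0.2611]
tcp_rot: [3.141, 0.032, 0.0]
wrist_force: [0.5, 0.0, 0.6]
width: 0.001
```

arm_command(
  rows=[
    {"delta_rot": [0,0,0],"gripper": 0,"xyz": [0.009,0.04,0]},
    {"delta_rot": [0,0,0],"gripper": 0,"xyz": [0.009,0.04,0]},
    {"delta_rot": [0,0,0],"gripper": 0,"xyz": [0.009,0.04,0]},
    {"delta_rot": [0,0,0],"gripper": 0,"xyz": [0.009,0.04,0]},
    {"delta_rot": [0,0,0],"gripper": 0,"xyz": [0.009,0.04,0]},
    {"delta_rot": [0,0,0],"gripper": 0,"xyz": [0.02,0.03,0]},
    {"delta_rot": [0,0,0],"gripper": 0,"xyz": [0.03,0.03,0]},
    {"delta_rot": [0,0,0],"gripper": 0,"xyz": [0.03,0.03,0]},
    {"delta_rot": [0,0,0],"gripper": 0,"xyz": [0.03,0.03,0]},
    {"delta_rot": [0,0,0],"gripper": 0,"xyz": [0.02,0.03,0]},
    {"delta_rot": [0,0,0],"gripper": 0,"xyz": [0,0,0]},
  ],
)

```text
time: 3.2
tool_pos: [0.5639, -0.1677, 0.2602]
tcp_rot: [3.14, 0.026, -0.001]
wrist_force: [0.1, 0.7, -0.5]
width: 0.003
```

arm_command(
  rows=[
    {"delta_rot": [0,0,0],"gripper": 0,"xyz": [0.019,0.001,0.03]},
    {"delta_rot": [0,0,0],"gripper": 0,"xyz": [0.019,0.001,0.03]},
    {"delta_rot": [0,0,0],"gripper": 0,"xyz": [0,0,0.03]},
    {"delta_rot": [0,0,0],"gripper": 0,"xyz": [0,0,0.03]},
    {"delta_rot": [0,0,0],"gripper": 0,"xyz": [0,0,0.01]},
    {"delta_rot": [0,0,0],"gripper": 0,"xyz": [0,0,0]},
  ],
)

```text
time: 3.8
tool_pos: [0.5982, -0.1647, 0.1291]
tcp_rot: [-3.14, -0.028, 0.007]
wrist_force: [-0.4, 0.2, 0.7]
width: -0.001
```

```bash
python3 - <<'E'
from h import *
c=snap('side','s1.png');a=c['pixels'][130:260,230:380,::-1]; cv2.imwrite('pics/s1z.png',cv2.resize(a,None,fx=4,fy=4,interpolation=cv2.INTER_CUBIC))
print(bot.read_state()['tool_pos'],bot.read_state()['wrist_force'])
E
```

```text
[ 0.59966032 -0.16527906  0.13115336] [-1.27056721  0.01393168  0.67447788]
```

View pics/s1z.png

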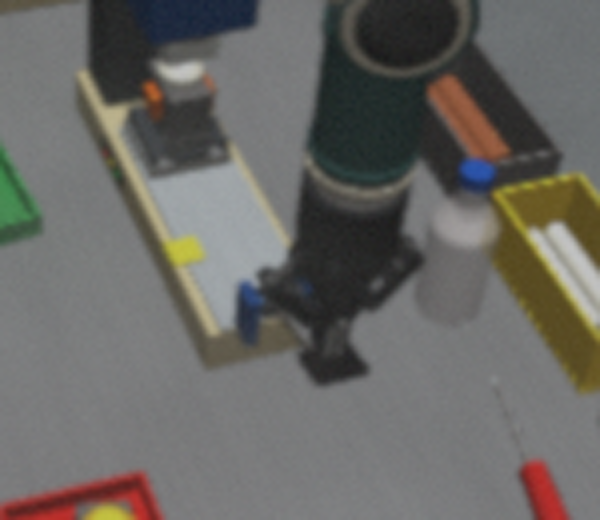

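arm_command(
  rows=[
    {"delta_rot": [0,0,0],"gripper": 0,"xyz": [0,0.004,0.01]},
    {"delta_rot": [0,0,0],"gripper": 0,"xyz": [0,0,0.01]},
    {"delta_rot": [0,0,0],"gripper": 0,"xyz": [0,0,0.01]},
    {"delta_rot": [0,0,0],"gripper": 0,"xyz": [0,0,0.01]},
  ],
)

```text
time: 4.25
tool_pos: [0.603, -0.1728, 0.0944]
tcp_rot: [3.136, 0.026, 0.01]
wrist_force: [-0.5, -7.1, 9.3]
width: 0.002
```

arm_command(
  rows=[
    {"delta_rot": [0,0,0],"gripper": 0,"xyz": [0,0,0.01]},
    {"delta_rot": [0,0,0],"gripper": 0,"xyz": [0,0,0.01]},
  ],
)

```text
time: 4.45
tool_pos: [0.603, -0.1727, 0.0747]
tcp_rot: [3.137, 0.026, 0.01]
wrist_force: [-1.8, -3.5, 10.9]
width: -0.0
```

arm_command(
  rows=[
    {"delta_rot": [0,0,0],"gripper": 0,"xyz": [0,0,0.006]},
    {"delta_rot": [0,0,0],"gripper": 0,"xyz": [0,0,0]},
  ],
)

```text
time: 4.65
tool_pos: [0.6029, -0.1718, 0.0683]
tcp_rot: [3.138, 0.025, 0.009]
wrist_force: [-0.4, -3.0, 7.5]
width: -0.002
```

arm_command(
  rows=[
    {"delta_rot": [0,0,0],"gripper": 0,"xyz": [0,0,0.005]},
  ],
)

```text
time: 4.75
tool_pos: [0.6034, -0.1718, 0.0665]
tcp_rot: [3.138, 0.025, 0.009]
wrist_force: [-13.8, 1.6, 46.2]
width: -0.008
```

arm_command(
  rows=[
    {"delta_rot": [0,0,0],"gripper": 0,"xyz": [0,0,0.003]},
  ],
)

```text
time: 4.85
tool_pos: [0.6035, -0.1718, 0.0663]
tcp_rot: [3.138, 0.026, 0.009]
wrist_force: [-17.5, 2.4, 50.3]
width: 0.001
```

arm_command(
  rows=[
    {"delta_rot": [0,0,0],"gripper": 0,"xyz": [0,0,0.002]},
  ],
)

```text
time: 4.95
tool_pos: [0.6036, -0.1718, 0.0661]
tcp_rot: [3.138, 0.026, 0.009]
wrist_force: [-20.7, 2.8, 57.6]
width: -0.001
```

```bash
python3 - <<'E'
from h import *
c=snap('side','s2.png');a=c['pixels'][130:260,230:380,::-1]; cv2.imwrite('pics/s2z.png',cv2.resize(a,None,fx=4,fy=4,interpolation=cv2.INTER_CUBIC))
E
```

```text
(no output)
```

View pics/s2z.png

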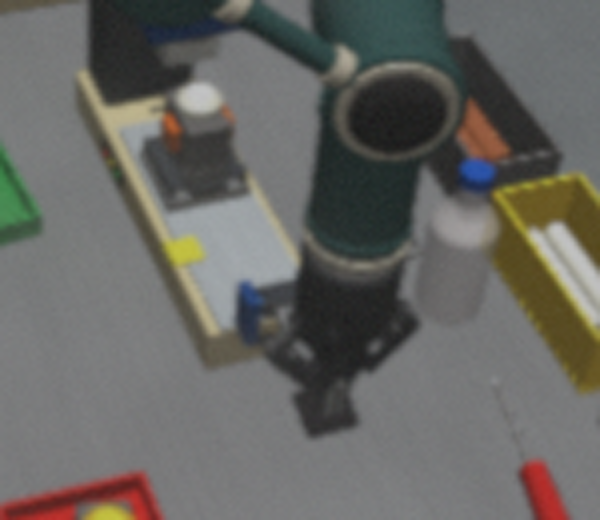

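arm_command(
  rows=[
    {"delta_rot": [0,0,0],"gripper": 0,"xyz": [0,0,-0.014]},
    {"delta_rot": [0,0,0],"gripper": 0,"xyz": [0,0,-0.015]},
    {"delta_rot": [0,0,0],"gripper": 0,"xyz": [0,0,-0.015]},
    {"delta_rot": [0,0,0],"gripper": 0,"xyz": [0,0,-0.015]},
    {"delta_rot": [0,0,0],"gripper": 0,"xyz": [0,0,-0.015]},
    {"delta_rot": [0,0,0],"gripper": 0,"xyz": [0,0,0]},
    {"delta_rot": [0,0,0],"gripper": 0,"xyz": [0,0,0]},
  ],
)

```text
time: 5.7
tool_pos: [0.5996, -0.1695, 0.1286]
tcp_rot: [-3.141, -0.025, 0.002]
wrist_force: [-0.8, 0.6, -0.8]
width: -0.003
```

```bash
python3 - <<'E'
from h import *
c=snap('side','s3.png');a=c['pixels'][130:260,230:380,::-1]; cv2.imwrite('pics/s3z.png',cv2.resize(a,None,fx=4,fy=4,interpolation=cv2.INTER_CUBIC))
E
```

```text
(no output)
```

View pics/s3z.png

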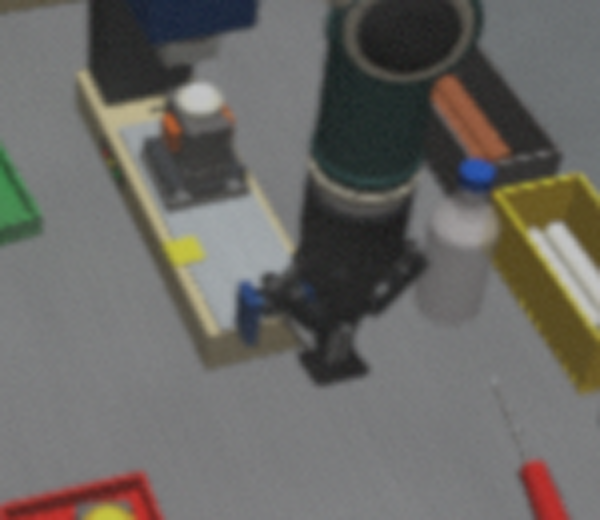

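arm_command(
  rows=[
    {"delta_rot": [0,0,0],"gripper": 0,"xyz": [0,0,0.012]},
    {"delta_rot": [0,0,0],"gripper": 0,"xyz": [0,0,0.01]},
    {"delta_rot": [0,0,0],"gripper": 0,"xyz": [0,0,0.01]},
    {"delta_rot": [0,0,0],"gripper": 0,"xyz": [0,0,0.01]},
    {"delta_rot": [0,0,0],"gripper": 0,"xyz": [0,0,0.01]},
    {"delta_rot": [0,0,0],"gripper": 0,"xyz": [0,0,0.01]},
    {"delta_rot": [0,0,0],"gripper": 0,"xyz": [0,0,0.006]},
    {"delta_rot": [0,0,0],"gripper": 0,"xyz": [0,0,0.002]},
    {"delta_rot": [0,0,0],"gripper": 0,"xyz": [0,0,0]},
  ],
)

```text
time: 6.65
tool_pos: [0.6014, -0.171, 0.0667]
tcp_rot: [3.14, 0.026, 0.002]
wrist_force: [-16.6, 1.6, 44.9]
width: 0.002
```

arm_command(
  rows=[
    {"delta_rot": [0,0,0],"gripper": 0,"xyz": [0,0,0.001]},
    {"delta_rot": [0,0,0],"gripper": 0,"xyz": [0,0,0]},
  ],
)

```text
time: 6.85
tool_pos: [0.6016, -0.171, 0.0666]
tcp_rot: [3.14, 0.026, 0.003]
wrist_force: [-19.1, 2.4, 48.9]
width: -0.0
```

arm_command(
  rows=[
    {"delta_rot": [0,0,0],"gripper": 0,"xyz": [0,0,-0.011]},
    {"delta_rot": [0,0,0],"gripper": 0,"xyz": [0,0,-0.015]},
    {"delta_rot": [0,0,0],"gripper": 0,"xyz": [0,0,-0.015]},
    {"delta_rot": [0,0,0],"gripper": 0,"xyz": [0,0,-0.015]},
    {"delta_rot": [0,0,0],"gripper": 0,"xyz": [0,0,-0.015]},
    {"delta_rot": [0,0,0],"gripper": 0,"xyz": [0,0,0]},
    {"delta_rot": [0,0,0],"gripper": 0,"xyz": [0,0,0]},
  ],
)

```text
time: 7.55
tool_pos: [0.5996, -0.1695, 0.1285]
tcp_rot: [-3.141, -0.026, 0.002]
wrist_force: [-1.1, -0.1, -0.6]
width: 0.004
```

```bash
python3 - <<'E'
from h import *
c=snap('side','s4.png');a=c['pixels'][130:260,230:380,::-1]; cv2.imwrite('pics/s4z.png',cv2.resize(a,None,fx=4,fy=4,interpolation=cv2.INTER_CUBIC))
E
```

```text
(no output)
```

View pics/s4z.png

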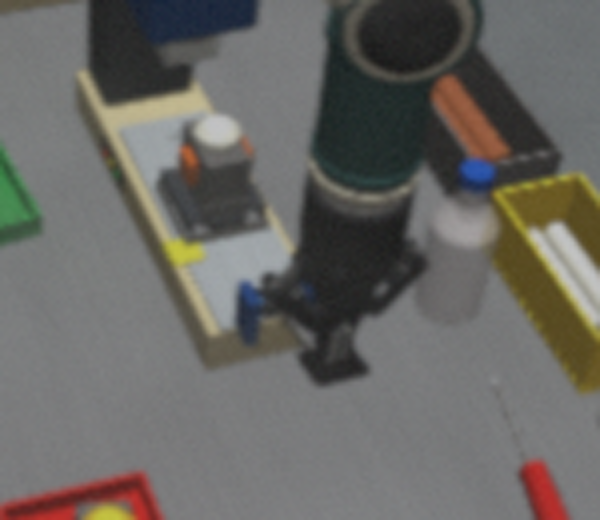

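The slide has made its second step: the cap in the crop is now at (217,130). The lever is back up. I'll do the third stroke the same way.

arm_command(
  rows=[
    {"delta_rot": [0,0,0],"gripper": 0,"xyz": [0,0,0.012]},
    {"delta_rot": [0,0,0],"gripper": 0,"xyz": [0,0,0.01]},
    {"delta_rot": [0,0,0],"gripper": 0,"xyz": [0,0,0.01]},
    {"delta_rot": [0,0,0],"gripper": 0,"xyz": [0,0,0.01]},
    {"delta_rot": [0,0,0],"gripper": 0,"xyz": [0,0,0.01]},
    {"delta_rot": [0,0,0],"gripper": 0,"xyz": [0,0,0.01]},
    {"delta_rot": [0,0,0],"gripper": 0,"xyz": [0,0,0.006]},
    {"delta_rot": [0,0,0],"gripper": 0,"xyz": [0,0,0.002]},
    {"delta_rot": [0,0,0],"gripper": 0,"xyz": [0,0,0.001]},
    {"delta_rot": [0,0,0],"gripper": 0,"xyz": [0,0,0]},
  ],
)

```text
time: 8.6
tool_pos: [0.6016, -0.171, 0.0665]
tcp_rot: [3.14, 0.026, 0.003]
wrist_force: [-17.2, 1.7, 49.1]
width: -0.001
```

arm_command(
  rows=[
    {"delta_rot": [0,0,0],"gripper": 0,"xyz": [0,0,-0.011]},
    {"delta_rot": [0,0,0],"gripper": 0,"xyz": [0,0,-0.015]},
    {"delta_rot": [0,0,0],"gripper": 0,"xyz": [0,0,-0.015]},
    {"delta_rot": [0,0,0],"gripper": 0,"xyz": [0,0,-0.015]},
    {"delta_rot": [0,0,0],"gripper": 0,"xyz": [0,0,-0.025]},
    {"delta_rot": [0,0,0],"gripper": 0,"xyz": [0,0,-0.04]},
    {"delta_rot": [0,0,0],"gripper": 0.085,"xyz": [0,0.0,-0.04]},
    {"delta_rot": [0,0,0],"gripper": 0.085,"xyz": [0,0.04,-0.04]},
    {"delta_rot": [0,0,0],"gripper": 0.085,"xyz": [0,0.04,-0.04]},
    {"delta_rot": [0,0,0],"gripper": 0.085,"xyz": [0,0,0]},
  ],
)

```text
time: 9.6
tool_pos: [0.6033, -0.2447, 0.2955]
tcp_rot: [3.137, 0.021, 0.011]
wrist_force: [0.6, 0.3, 1.0]
width: 0.679
```

```bash
python3 - <<'E'
from h import *
c=snap('side','s5.png');a=c['pixels'][130:260,230:380,::-1]; cv2.imwrite('pics/s5z.png',cv2.resize(a,None,fx=4,fy=4,interpolation=cv2.INTER_CUBIC))
c=snap('top','t5.png');a=c['pixels'][105:205,180:335,::-1]; cv2.imwrite('pics/t5z.png',cv2.resize(a,None,fx=5,fy=5,interpolation=cv2.INTER_CUBIC))
E
```

```text
(no output)
```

View pics/s5z.png

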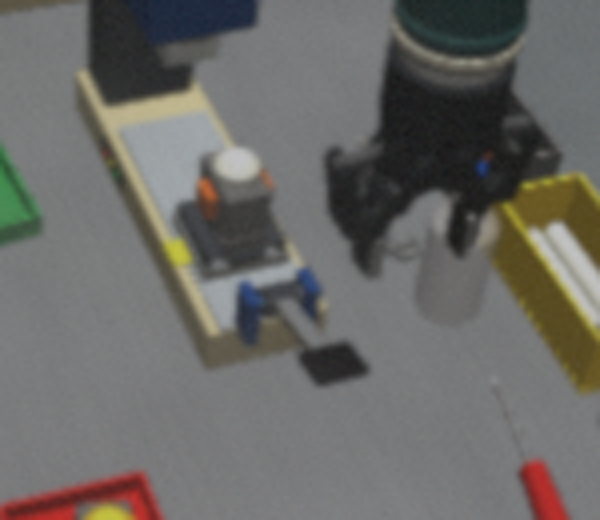

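View pics/t5z.png

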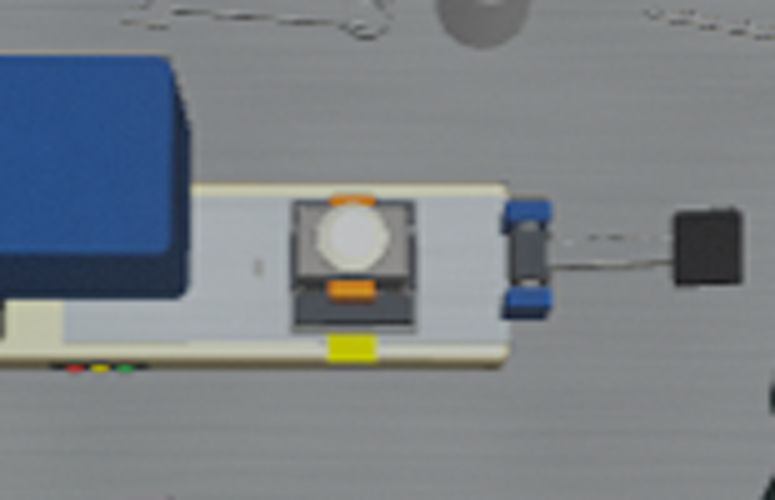

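```bash
python3 - <<'E'
from h import *
c=load('t5.png'); s=load('s5.png')
h=cv2.cvtColor(c['pixels'],cv2.COLOR_RGB2HSV); W=cloud(c)
f=lambda a,b:(180+(a+.5)/5-.5,105+(b+.5)/5-.5)
print('cap top',world(c,*f(353,235),.152))
print('btn far top',world(c,*f(352,197),.122),'near top',world(c,*f(352,281),.122))
print('grey top ends',world(c,*f(294,240),.14),world(c,*f(413,240),.14))
m=(W[...,2]>.13)&(W[...,2]<.17); m[:,:236]=0;m[:,264:]=0;m[:140]=0;m[:,:]&=True;m[170:]=0
P=W[m];print(m.sum(),P.min(0),P.max(0),P.mean(0))
g=lambda a,b:(230+(a+.5)/4-.5,130+(b+.5)/4-.5)
print('side cap',world(s,*g(237,164),.152))
m=(W[...,2]>.145)&(W[...,2]<.17); m[:,:236]=0;m[:,264:]=0;m[:140]=0;m[170:]=0
print(m.sum(),W[m].mean(0), bot.read_state()['tool_pos'])
E
```

```text
cap top [0.59935201 0.0366601  0.152     ]
btn far top [0.62803266 0.03777931 0.122     ] near top [0.57875746 0.03708318 0.122     ]
grey top ends [0.59854724 0.07025761 0.14      ] [0.59944802 0.0025983  0.14      ]
312 [0.57885135 0.00566159 0.13008843] [0.6206373  0.06632477 0.15737129] [0.59842576 0.03590493 0.14232798]
side cap [0.59657887 0.03048133 0.152     ]
137 [0.59977212 0.03616799 0.15068393] [ 0.60108871 -0.24068161  0.28956937]
```

View pics/t5.png

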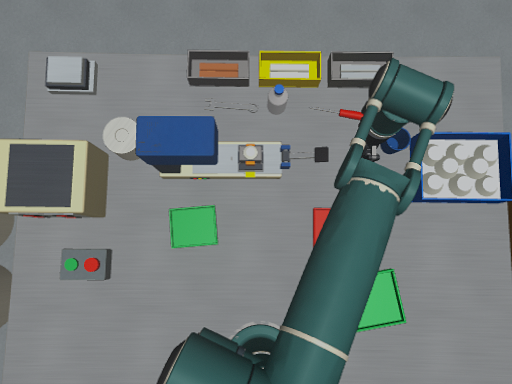

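View pics/s5.png

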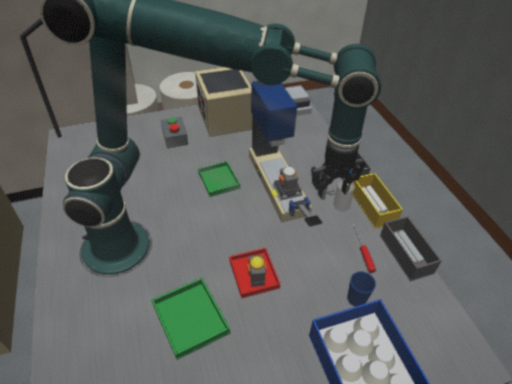

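```bash
python3 - <<'E'
from h import *
t=np.array([0.601,-0.2407,0.2896])
a=np.arctan2(t[1],t[0]); R=np.array([[np.cos(a),np.sin(a)],[-np.sin(a),np.cos(a)]])
for n in('t5.png','s5.png'):
    c=load(n);W=cloud(c).reshape(-1,3);W=W[c['range_z'].ravel()>0]
    P=(W-t); P[:,:2]=P[:,:2]@R.T
    P=P[(abs(P[:,0])<.3)&(abs(P[:,1])<.2)&(P[:,2]>-0.02)]
    print(n)
    for z in np.arange(0,.55,.05):
        q=P[(P[:,2]>=z)&(P[:,2]<z+.05)]
        if len(q): print(round(z,2),len(q),'radial',np.round([q[:,0].min(),q[:,0].max()],3),'lat',np.round([q[:,1].min(),q[:,1].max()],3))
E
```

```text
t5.png
0.0 10 radial [-0.044  0.031] lat [-0.015  0.024]
0.05 127 radial [-0.063  0.058] lat [-0.037  0.035]
0.1 207 radial [-0.066  0.057] lat [-0.038  0.036]
0.15 155 radial [-0.038 -0.004] lat [-0.035  0.036]
0.2 221 radial [-0.039 -0.007] lat [-0.039  0.024]
0.25 245 radial [-0.037 -0.02 ] lat [-0.032  0.028]
0.3 283 radial [-0.043  0.019] lat [-0.043  0.067]
0.35 5027 radial [-0.272  0.041] lat [-0.067  0.067]
0.4 4999 radial [-0.3  -0.13] lat [-0.052  0.064]
0.45 1504 radial [-0.3   -0.228] lat [-0.024  0.047]
s5.png
0.0 157 radial [-0.039  0.044] lat [-0.028  0.018]
0.05 501 radial [-0.062  0.067] lat [-0.04   0.028]
0.1 523 radial [-0.064  0.067] lat [-0.042  0.032]
0.15 557 radial [-0.038  0.037] lat [-0.042  0.009]
0.2 648 radial [-0.039  0.036] lat [-0.042  0.01 ]
0.25 656 radial [-0.037  0.035] lat [-0.041  0.003]
0.3 536 radial [-0.046  0.039] lat [-0.072  0.044]
0.35 4348 radial [-0.3    0.044] lat [-0.073  0.056]
0.4 2842 radial [-0.3    0.008] lat [-0.056  0.06 ]
0.45 486 radial [-0.3   -0.225] lat [-0.027  0.026]
```

arm_command(
  rows=[
    {"delta_rot": [0,0,0],"gripper": 0.085,"xyz": [0,-0.035,0]},
    {"delta_rot": [0,0,0],"gripper": 0.085,"xyz": [0,-0.035,0]},
    {"delta_rot": [0,0,0],"gripper": 0.085,"xyz": [0,-0.035,0]},
    {"delta_rot": [0,0,0],"gripper": 0.085,"xyz": [0,-0.035,0]},
    {"delta_rot": [0,0,0],"gripper": 0.085,"xyz": [0,-0.035,0]},
    {"delta_rot": [0,0,0],"gripper": 0.085,"xyz": [0,-0.035,0]},
    {"delta_rot": [0,0,0],"gripper": 0.085,"xyz": [0,-0.035,0]},
    {"delta_rot": [0,0,0],"gripper": 0.085,"xyz": [0,-0.032,0.02]},
    {"delta_rot": [0,0,0],"gripper": 0.085,"xyz": [0,0,0.02]},
    {"delta_rot": [0,0,0],"gripper": 0.085,"xyz": [0,0,0.0]},
    {"delta_rot": [0,0,0],"gripper": 0.085,"xyz": [0,0,0.0]},
  ],
)

```text
time: 10.8
tool_pos: [0.595, 0.0372, 0.2474]
tcp_rot: [-3.141, -0.027, 0.009]
wrist_force: [-0.1, 0.2, 0.5]
width: 0.996
```

```bash
python3 - <<'E'
from h import *
c=snap('side','s6.png');a=c['pixels'][90:240,210:380,::-1]; cv2.imwrite('pics/s6z.png',cv2.resize(a,None,fx=4,fy=4,interpolation=cv2.INTER_CUBIC))
for i in range(3): read_camera('top'); s=bot.read_state(); print(s['tool_pos'],s['tcp_rot'])
E
```

```text
[0.59684511 0.03636696 0.24996838] [-3.14148255e+00 -2.46735590e-02  9.46332545e-04]
[0.59727184 0.03612623 0.25060233] [-3.14145719e+00 -2.39779170e-02 -9.99940646e-04]
[0.59750979 0.03600351 0.25094545] [-3.14144705e+00 -2.36902552e-02 -2.15058864e-03]
```

View pics/s6z.png

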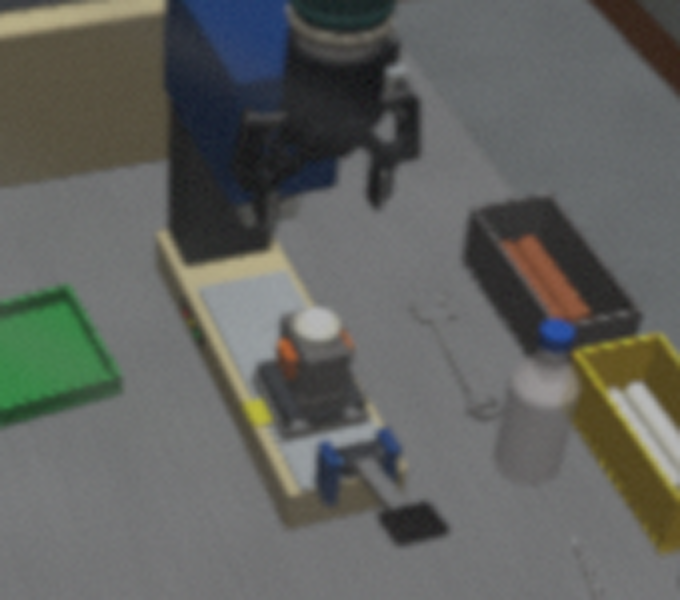

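arm_command(
  rows=[
    {"delta_rot": [0,0,0],"gripper": 0.085,"xyz": [0.002,0,0.03]},
    {"delta_rot": [0,0,0],"gripper": 0.085,"xyz": [0,0,0.03]},
    {"delta_rot": [0,0,0],"gripper": 0.085,"xyz": [0,0,0.03]},
    {"delta_rot": [0,0,0],"gripper": 0.085,"xyz": [0,0,0.03]},
    {"delta_rot": [0,0,0],"gripper": 0.085,"xyz": [0,0,0.025]},
    {"delta_rot": [0,0,0],"gripper": 0.085,"xyz": [0,0,0.016]},
    {"delta_rot": [0,0,0],"gripper": 0.085,"xyz": [0,0,0]},
    {"delta_rot": [0,0,0],"gripper": 0.085,"xyz": [0,0,0]},
    {"delta_rot": [0,0,0],"gripper": 0.085,"xyz": [0,0,0]},
  ],
)

```text
time: 11.9
tool_pos: [0.6007, 0.0364, 0.0911]
tcp_rot: [-3.141, -0.025, -0.006]
wrist_force: [-0.1, -1.1, 0.0]
width: 0.995
```

```bash
python3 - <<'E'
from h import *
c=snap('side','s7.png');a=c['pixels'][130:230,250:360,::-1]; cv2.imwrite('pics/s7z.png',cv2.resize(a,None,fx=6,fy=6,interpolation=cv2.INTER_CUBIC))
s=bot.read_state(); print(s['tool_pos'],s['tcp_rot'],s['wrist_force'])
E
```

```text
[0.60066657 0.03650003 0.0911323 ] [-3.14142767 -0.02487447 -0.00572148] [-0.25660306 -0.68232222  0.53938844]
```

View pics/s7z.png

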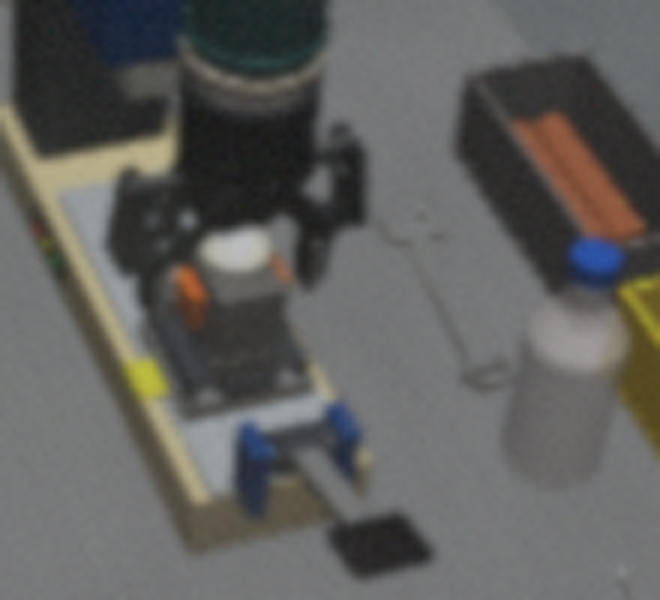

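```bash
python3 - <<'E'
from h import *
c=load('s7.png')
for P in [(0.557,.0365,.104),(.569,.0365,.110),(.599,.0365,.152),(.643,.0365,.104)]:
    print(P,(proj(c,np.array(P))-[250,130]+.5)*6)
E
```

```text
(0.557, 0.0365, 0.104) [160.81285261 316.56471717]
(0.569, 0.0365, 0.11) [181.36827525 304.70279486]
(0.599, 0.0365, 0.152) [236.45738105 239.02221197]
(0.643, 0.0365, 0.104) [301.86013388 287.42779101]
```

arm_command(
  force=30,
  rows=[
    {"delta_rot": [0,0,0],"gripper": 0.085,"xyz": [-0.001,0.002,0.003]},
    {"delta_rot": [0,0,0],"gripper": 0.06,"xyz": [0,0,0]},
    {"delta_rot": [0,0,0],"gripper": 0.05,"xyz": [0,0,0]},
    {"delta_rot": [0,0,0],"gripper": 0.04,"xyz": [0,0,0]},
    {"delta_rot": [0,0,0],"gripper": 0.04,"xyz": [0,0,0]},
    {"delta_rot": [0,0,0],"gripper": 0.04,"xyz": [0,0,0]},
    {"delta_rot": [0,0,0],"gripper": 0.04,"xyz": [0,0,0]},
    {"delta_rot": [0,0,0],"gripper": 0.04,"xyz": [0,0,0]},
    {"delta_rot": [0,0,0],"gripper": 0.04,"xyz": [0,0,0]},
  ],
)

```text
time: 12.85
tool_pos: [0.6009, 0.0345, 0.0887]
tcp_rot: [3.141, 0.025, 0.009]
wrist_force: [0.8, -0.4, 7.3]
width: 0.505
```

```bash
python3 - <<'E'
from h import *
c=snap('side','s8.png');a=c['pixels'][130:230,250:360,::-1]; cv2.imwrite('pics/s8z.png',cv2.resize(a,None,fx=6,fy=6,interpolation=cv2.INTER_CUBIC))
s=bot.read_state(); print(s['tool_pos'],s['tcp_rot'],s['wrist_force'],s['width']*85.4)
E
```

```text
[0.60089244 0.03451602 0.08872226] [3.14142463 0.02507407 0.0094739 ] [ 2.09127939 -0.83065051  6.59900759] 42.84111913814558
```

View pics/s8z.png

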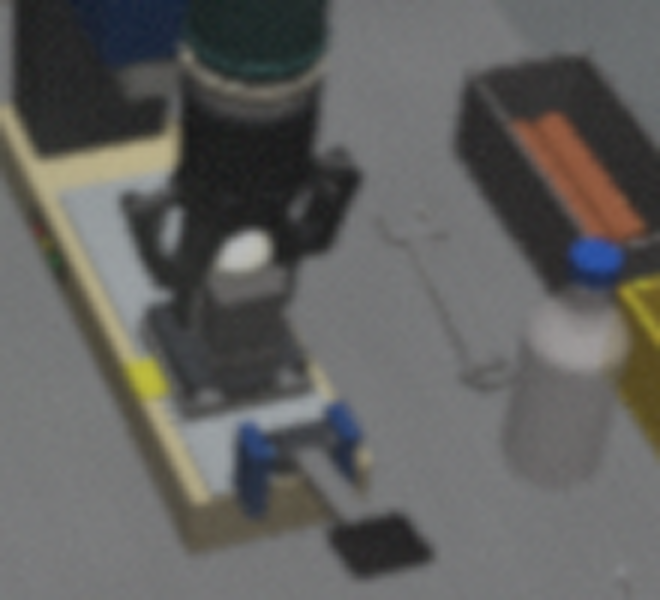

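arm_command(
  rows=[
    {"delta_rot": [0,0,0],"gripper": 0.04,"xyz": [0,0,-0.002]},
    {"delta_rot": [0,0,0],"gripper": 0.04,"xyz": [0,0,-0.002]},
    {"delta_rot": [0,0,0],"gripper": 0.04,"xyz": [0,0,-0.002]},
    {"delta_rot": [0,0,0],"gripper": 0.04,"xyz": [0,0,0]},
  ],
)

```text
time: 13.3
tool_pos: [0.5999, 0.0346, 0.092]
tcp_rot: [-3.141, -0.025, -0.007]
wrist_force: [7.2, 0.6, -3.4]
width: 0.501
```

```bash
python3 - <<'E'
from h import *
c=snap('side','s9.png');a=c['pixels'][130:230,250:360,::-1]; cv2.imwrite('pics/s9z.png',cv2.resize(a,None,fx=6,fy=6,interpolation=cv2.INTER_CUBIC))
s=bot.read_state(); print(s['tool_pos'],s['tcp_rot'],s['wrist_force'],s['width']*85.4)
E
```

```text
[0.59996691 0.03454781 0.09195554] [-3.1414113  -0.02481956 -0.0067307 ] [ 7.49811856 -1.01248917 -4.46156036] 43.07488351771148
```

View pics/s9z.png

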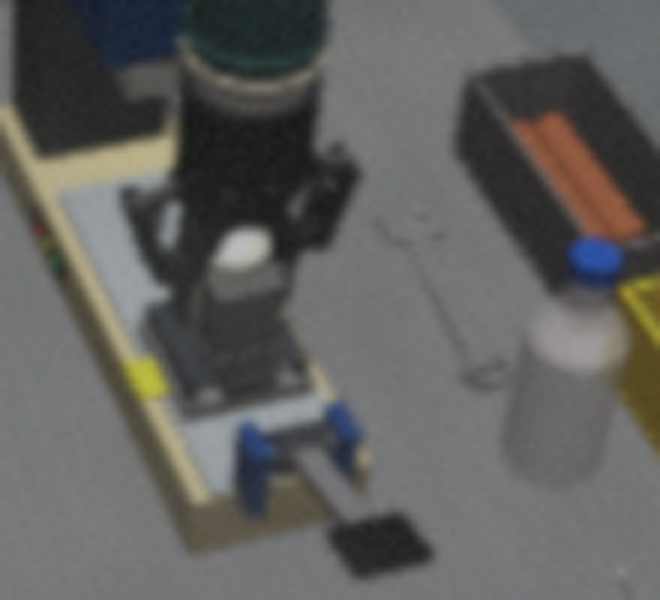

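arm_command(
  rows=[
    {"delta_rot": [0,0,0],"gripper": 0.04,"xyz": [0.001,0,-0.003]},
    {"delta_rot": [0,0,0],"gripper": 0.04,"xyz": [0,0,-0.004]},
    {"delta_rot": [0,0,0],"gripper": 0.04,"xyz": [0,0,-0.004]},
  ],
)

```text
time: 13.65
tool_pos: [0.5999, 0.0345, 0.1023]
tcp_rot: [-3.141, -0.025, -0.003]
wrist_force: [5.1, -0.0, -5.1]
width: 0.498
```

```bash
python3 - <<'E'
from h import *
c=snap('side','s10.png');a=c['pixels'][130:230,250:360,::-1]; cv2.imwrite('pics/s10z.png',cv2.resize(a,None,fx=6,fy=6,interpolation=cv2.INTER_CUBIC))
s=bot.read_state(); print(s['tool_pos'],s['tcp_rot'],s['wrist_force'],s['width']*85.4)
E
```

```text
[0.59969262 0.03456436 0.10305639] [-3.14144564e+00 -2.49895395e-02 -1.96264409e-03] [ 0.26974508  0.22811152 -1.38080671] 42.85378213969319
```

View pics/s10z.png

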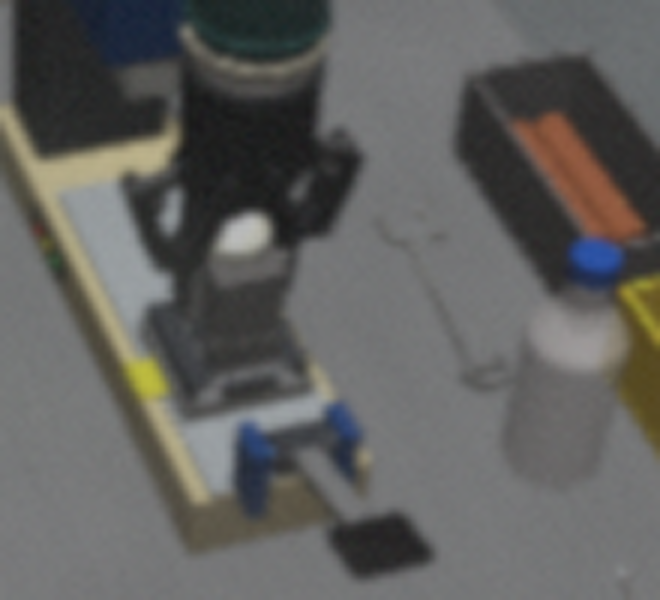

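arm_command(
  rows=[
    {"delta_rot": [0,0,0],"gripper": 0.04,"xyz": [0,0,-0.01]},
    {"delta_rot": [0,0,0],"gripper": 0.04,"xyz": [0,0,-0.02]},
    {"delta_rot": [0,0,0],"gripper": 0.04,"xyz": [0,0,-0.025]},
    {"delta_rot": [0,0,0],"gripper": 0.04,"xyz": [0,0,-0.025]},
    {"delta_rot": [0,0,0],"gripper": 0.04,"xyz": [-0.01,0,-0.02]},
    {"delta_rot": [0,0,0],"gripper": 0.04,"xyz": [-0.02,0,0]},
    {"delta_rot": [0,0,0],"gripper": 0.04,"xyz": [-0.03,0,0]},
    {"delta_rot": [0,0,0],"gripper": 0.04,"xyz": [-0.03,0,0]},
    {"delta_rot": [0,0,0],"gripper": 0.04,"xyz": [-0.03,0,0]},
    {"delta_rot": [0,0,0],"gripper": 0.04,"xyz": [-0.03,0,0]},
    {"delta_rot": [0,0,0],"gripper": 0.04,"xyz": [-0.03,0,0]},
  ],
)

```text
time: 14.8
tool_pos: [0.4165, 0.0317, 0.2025]
tcp_rot: [-3.141, -0.025, 0.004]
wrist_force: [-0.5, 0.6, -1.8]
width: 0.499
```

arm_command(
  rows=[
    {"delta_rot": [0,0,0],"gripper": 0.04,"xyz": [-0.02,-0.01,0]},
    {"delta_rot": [0,0,0],"gripper": 0.04,"xyz": [-0.002,-0.025,0]},
    {"delta_rot": [0,0,0],"gripper": 0.04,"xyz": [0,-0.03,0]},
    {"delta_rot": [0,0,0],"gripper": 0.04,"xyz": [0,-0.03,0]},
    {"delta_rot": [0,0,0],"gripper": 0.04,"xyz": [0,-0.03,0]},
    {"delta_rot": [0,0,0],"gripper": 0.04,"xyz": [0,-0.03,0]},
    {"delta_rot": [0,0,0],"gripper": 0.04,"xyz": [0,-0.018,0]},
    {"delta_rot": [0,0,-0.084],"gripper": 0.04,"xyz": [0,0,0]},
    {"delta_rot": [0,0,0],"gripper": 0.04,"xyz": [0,0,0]},
    {"delta_rot": [0,0,0],"gripper": 0.04,"xyz": [0,0,0]},
  ],
)

```text
time: 15.8
tool_pos: [0.3935, 0.2039, 0.2027]
tcp_rot: [3.137, 0.154, -0.002]
wrist_force: [0.8, 0.2, -1.3]
width: 0.5
```

```bash
python3 - <<'E'
from h import *
c=snap('side','s11.png');a=c['pixels'][90:240,150:340,::-1]; cv2.imwrite('pics/s11z.png',cv2.resize(a,None,fx=4,fy=4,interpolation=cv2.INTER_CUBIC))
c=snap('top','t11.png')
s=bot.read_state(); print(s['tool_pos'],s['tcp_rot'],s['wrist_force'],s['width']*85.4)
E
```

```text
[0.39389469 0.20376179 0.2028426 ] [ 3.13745319e+00  1.54145264e-01 -1.10687939e-03] [-0.2423495  -0.13985156 -2.2319504 ] 42.46386093580985
```

View pics/s11z.png

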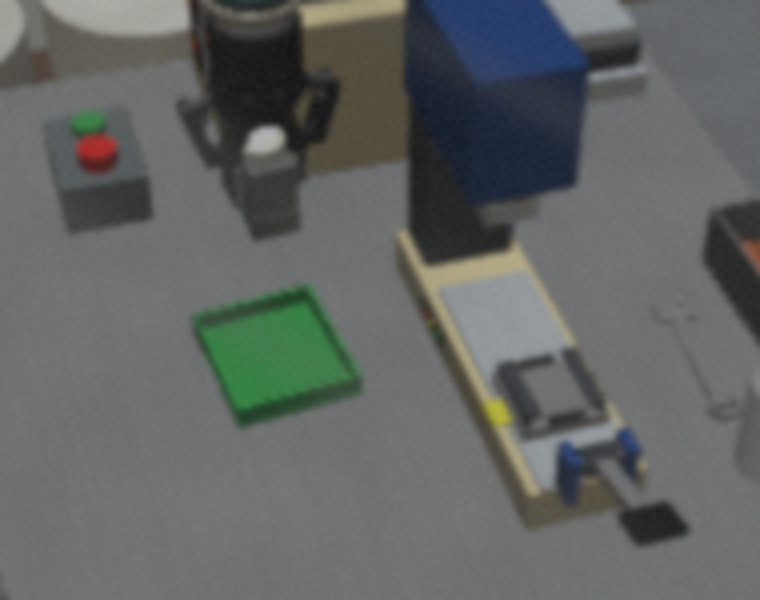

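View pics/t11.png

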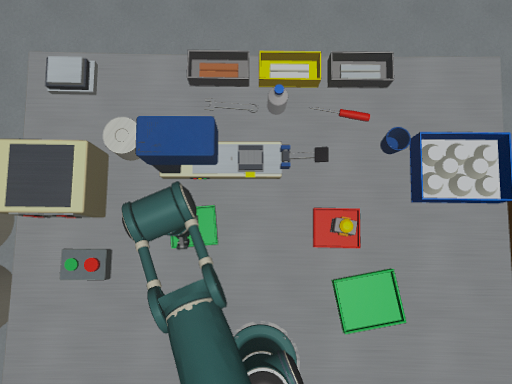

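```bash
python3 - <<'E'
from h import *
c=load('s11.png');a=c['pixels'][112:155,195:240,::-1]; cv2.imwrite('pics/s11y.png',cv2.resize(a,None,fx=14,fy=14,interpolation=cv2.INTER_CUBIC))
def q(x,y,z): 
    ang=.098; X=np.array([.394+x*np.cos(ang)-y*np.sin(ang),.2038+x*np.sin(ang)+y*np.cos(ang),z]); return np.round((proj(c,X)-[195,112]+.5)*14).astype(int)
zc=.2028+.0193
for n,x,y in(('nearL',-.021,-.032),('nearR',.021,-.032),('farL',-.021,.032)):
    print(n,'top',q(x,y,zc+.03),'bot',q(x,y,zc-.044))
print('cap',q(0,0,zc+.044))
E
```

```text
nearL top [256 304] bot [273 551]
nearR top [426 264] bot [436 511]
farL top [171 157] bot [191 402]
cap [294 161]
```

View pics/s11y.png

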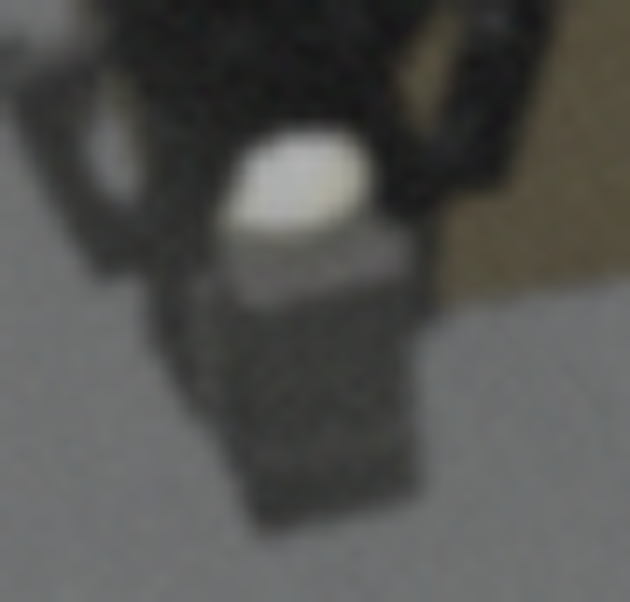

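arm_command(
  rows=[
    {"delta_rot": [0,0,0],"gripper": 0.04,"xyz": [0,-0.003,0.02]},
    {"delta_rot": [0,0,0],"gripper": 0.04,"xyz": [0,0,0.03]},
    {"delta_rot": [0,0,0],"gripper": 0.04,"xyz": [0,0,0.03]},
    {"delta_rot": [0,0,0],"gripper": 0.04,"xyz": [0,0,0.03]},
    {"delta_rot": [0,0,0],"gripper": 0.04,"xyz": [0,0,0.025]},
    {"delta_rot": [0,0,0],"gripper": 0.04,"xyz": [0,0,0.015]},
    {"delta_rot": [0,0,0],"gripper": 0.04,"xyz": [0,0,0.006]},
    {"delta_rot": [0,0,0],"gripper": 0.04,"xyz": [0,0,0]},
    {"delta_rot": [0,0,0],"gripper": 0.04,"xyz": [0,0,0]},
    {"delta_rot": [0,0,0],"gripper": 0.04,"xyz": [0,0,0]},
  ],
)

```text
time: 16.9
tool_pos: [0.3952, 0.2077, 0.0483]
tcp_rot: [-3.137, -0.156, -0.004]
wrist_force: [-0.1, -0.2, -1.5]
width: 0.496
```

```bash
python3 - <<'E'
from h import *
c=snap('side','s12.png');a=c['pixels'][120:220,170:280,::-1]; cv2.imwrite('pics/s12z.png',cv2.resize(a,None,fx=6,fy=6,interpolation=cv2.INTER_CUBIC))
s=bot.read_state(); print(s['tool_pos'],s['tcp_rot'],s['wrist_force'],s['width']*85.4)
E
```

```text
[0.39506346 0.20770737 0.04822594] [-3.13677909 -0.15656005 -0.00355615] [ 0.35188164 -0.35768964 -1.49134195] 42.722677415045375
```

View pics/s12z.png

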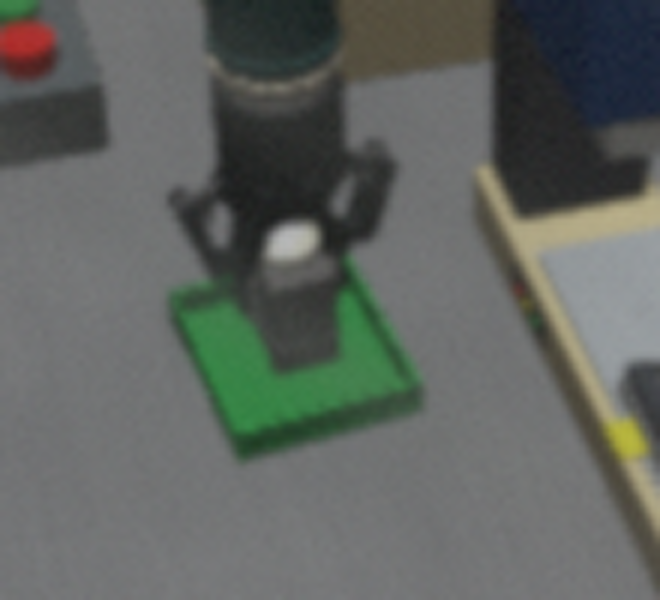

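arm_command(
  rows=[
    {"delta_rot": [0,0,0],"gripper": 0.04,"xyz": [0,0,0.004]},
    {"delta_rot": [0,0,0],"gripper": 0.04,"xyz": [0,0,0.004]},
    {"delta_rot": [0,0,0],"gripper": 0.04,"xyz": [0,0,0.004]},
    {"delta_rot": [0,0,0],"gripper": 0.04,"xyz": [0,0,0.002]},
    {"delta_rot": [0,0,0],"gripper": 0.04,"xyz": [0,0,0]},
  ],
)

```text
time: 17.45
tool_pos: [0.3934, 0.207, 0.0324]
tcp_rot: [3.137, 0.157, -0.002]
wrist_force: [-0.2, -0.1, -2.0]
width: 0.501
```

arm_command(
  rows=[
    {"delta_rot": [0,0,0],"gripper": 0.04,"xyz": [0,0,0.0015]},
    {"delta_rot": [0,0,0],"gripper": 0.04,"xyz": [0,0,0.0]},
  ],
)

```text
time: 17.65
tool_pos: [0.3939, 0.2072, 0.0313]
tcp_rot: [3.138, 0.157, -0.0]
wrist_force: [-0.8, 0.9, -2.0]
width: 0.498
```

arm_command(
  rows=[
    {"delta_rot": [0,0,0],"gripper": 0.04,"xyz": [0,0,0.0015]},
    {"delta_rot": [0,0,0],"gripper": 0.04,"xyz": [0,0,0.0]},
  ],
)

```text
time: 17.85
tool_pos: [0.3941, 0.2073, 0.03]
tcp_rot: [-3.138, -0.157, -0.0]
wrist_force: [-0.3, 0.1, -1.9]
width: 0.501
```

arm_command(
  rows=[
    {"delta_rot": [0,0,0],"gripper": 0.04,"xyz": [0,0,0.0015]},
    {"delta_rot": [0,0,0],"gripper": 0.04,"xyz": [0,0,0.0]},
  ],
)

```text
time: 18.05
tool_pos: [0.3942, 0.2074, 0.0299]
tcp_rot: [3.138, 0.157, -0.001]
wrist_force: [-3.7, -2.2, 11.4]
width: 0.504
```

arm_command(
  rows=[
    {"delta_rot": [0,0,0],"gripper": 0.04,"xyz": [0,0,0.001]},
    {"delta_rot": [0,0,0],"gripper": 0.04,"xyz": [0,0,0.0]},
  ],
)

```text
time: 18.25
tool_pos: [0.3943, 0.2074, 0.0298]
tcp_rot: [3.137, 0.157, -0.001]
wrist_force: [-7.4, -3.5, 19.1]
width: 0.499
```

arm_command(
  rows=[
    {"delta_rot": [0,0,0],"gripper": 0.04,"xyz": [0,0,-0.0025]},
    {"delta_rot": [0,0,0],"gripper": 0.04,"xyz": [0,0,0]},
    {"delta_rot": [0,0,0],"gripper": 0.046,"xyz": [0,0,0]},
    {"delta_rot": [0,0,0],"gripper": 0.05,"xyz": [0,0,0.0]},
    {"delta_rot": [0,0,0],"gripper": 0.055,"xyz": [0,0,0.0]},
    {"delta_rot": [0,0,0],"gripper": 0.06,"xyz": [0,0,0.0]},
    {"delta_rot": [0,0,0],"gripper": 0.066,"xyz": [0,0,0.0]},
    {"delta_rot": [0,0,0],"gripper": 0.075,"xyz": [0,0,0.0]},
    {"delta_rot": [0,0,0],"gripper": 0.08,"xyz": [0,0,0.0]},
    {"delta_rot": [0,0,0],"gripper": 0.08,"xyz": [0,0,0.0]},
  ],
)

```text
time: 19.25
tool_pos: [0.3941, 0.2073, 0.0301]
tcp_rot: [-3.138, -0.157, -0.0]
wrist_force: [0.2, -0.0, -0.0]
width: 0.939
```

```bash
python3 - <<'E'
from h import *
c=snap('side','s13.png');a=c['pixels'][120:220,170:280,::-1]; cv2.imwrite('pics/s13z.png',cv2.resize(a,None,fx=6,fy=6,interpolation=cv2.INTER_CUBIC))
s=bot.read_state(); print(s['tool_pos'],s['tcp_rot'],s['wrist_force'],s['width']*85.4)
E
```

```text
[0.39411823 0.20732772 0.03012462] [-3.13755828e+00 -1.57028336e-01 -4.46916378e-04] [ 1.26852131  0.84894139 -0.00437887] 79.93446303342795
```

View pics/s13z.png

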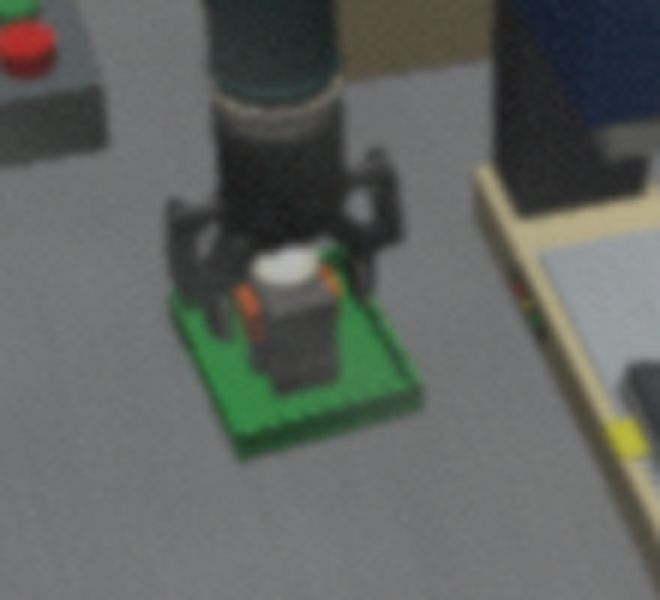

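Released: it stands upright in the tray with both orange buttons out. I'll lift straight up now.

arm_command(
  rows=[
    {"delta_rot": [0,0,0],"gripper": 0.082,"xyz": [0,0,-0.005]},
    {"delta_rot": [0,0,0],"gripper": 0.082,"xyz": [0,0,-0.015]},
    {"delta_rot": [0,0,0],"gripper": 0.082,"xyz": [0,0,-0.025]},
    {"delta_rot": [0,0,0],"gripper": 0.082,"xyz": [0,0,-0.035]},
    {"delta_rot": [0,0,0],"gripper": 0.082,"xyz": [0,0,-0.035]},
    {"delta_rot": [0,0,0],"gripper": 0.082,"xyz": [0,0,-0.035]},
    {"delta_rot": [0,0,0],"gripper": 0.082,"xyz": [0,0,-0.035]},
    {"delta_rot": [0,0,0],"gripper": 0.082,"xyz": [-0.02,-0.04,-0.02]},
    {"delta_rot": [0,0,0],"gripper": 0.082,"xyz": [-0.02,-0.04,0]},
    {"delta_rot": [0,0,0],"gripper": 0.082,"xyz": [-0.02,-0.04,0]},
    {"delta_rot": [0,0,0],"gripper": 0.082,"xyz": [0,0,0]},
    {"delta_rot": [0,0,0],"gripper": 0.082,"xyz": [0,0,0]},
  ],
)

```text
time: 20.5
tool_pos: [0.3216, 0.3212, 0.2352]
tcp_rot: [3.137, 0.162, 0.001]
wrist_force: [-0.3, 0.1, 0.3]
width: 0.964
```

```bash
python3 - <<'E'
from h import *
c=snap('side','s14.png');a=c['pixels'][110:240,180:340,::-1]; cv2.imwrite('pics/s14z.png',cv2.resize(a,None,fx=4.5,fy=4.5,interpolation=cv2.INTER_CUBIC))
t=snap('top','t14.png')
s=bot.read_state(); print(s['time'],s['tool_pos'],s['wrist_force'],s['width']*85.4)
hs=cv2.cvtColor(t['pixels'],cv2.COLOR_RGB2HSV);W=cloud(t)
m=(W[...,2]>.085)&(W[...,2]<.11);m[:205]=0;m[248:]=0;m[:,:168]=0;m[:,218:]=0
print('cap',m.sum(),W[m].mean(0))
E
```

```text
20.6 [0.32251492 0.32005288 0.23494315] [-0.20644079 -0.71205251  1.27564906] 81.78262035325963
cap 137 [0.39271499 0.21063103 0.09187876]
```

View pics/s14z.png

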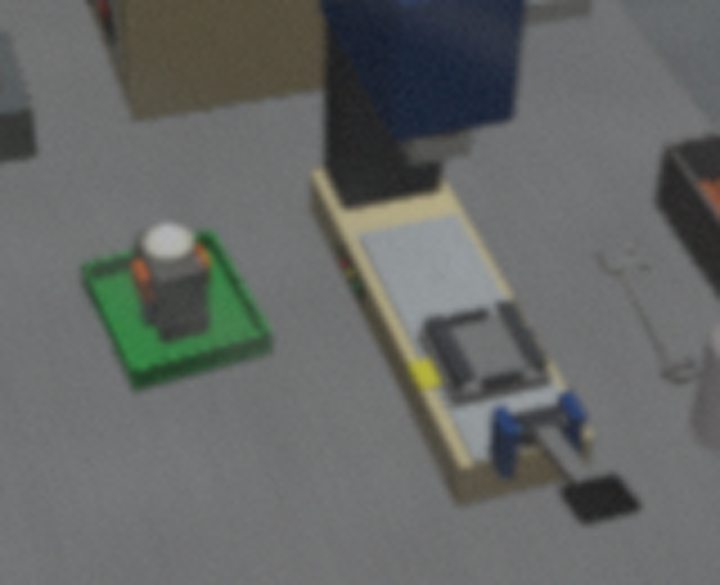

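View pics/t14.png

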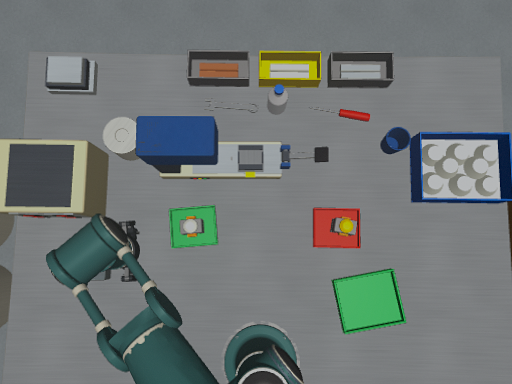

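The carrier stands centred in the small green tray, with its cap at about (191,226) in the top view. Both buttons are out, the lever is up, the slide is at the third step, and the bystanders are where they were.

```bash
python3 -c "
from workcell import bot
print(bot.finish_job())"
```

```text
the job is handed in; nothing more can be done
None
```

I pressed the lever to its stop and let it fully up three times, and the slide moved one step each time. Then I squeezed the carrier's two buttons, lifted it out, set it down in the 120 × 140 mm green tray and handed the job in at about 20.6 s.

**Last checks (camera and robot readings):**
- **Carrier:** it stands upright and released. Its cap is at about (0.393, 0.211) m against a tray centre of (0.393, 0.208) m, and the cap's top is about 92 mm above the table, as expected on the tray floor. Both orange buttons look sprung out.
- **Feeder:** the lever is up and the slide is in the position the third stroke left it.
- **Surroundings:** nothing else looks moved, and the arm is clear of everything.

**Things that disagreed or stood out:**
- **Grip width:** it read about 43 mm while squeezing, not the expected 46 mm. The latch came free and the carrier lifted out normally.
- **Sideways force:** the wrist showed about 7 N sideways early in the lift, and it disappeared once the carrier was clear.
- **Force at the lever stop:** the wrist force on the fingers reached about 49 to 61 N in the three strokes. That is under the 120 N wrist limit but above the 40 N limit set for the arm or gripper body. Only the fingertips touched the lever, and I took that limit not to apply to them.

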